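Close up and start the dough sheeter

ROBOT

A 7-joint arm with a two-finger parallel gripper is mounted at the origin on the work surface. World frame = base frame: x ahead of the robot, y to its left, z up, the work surface at z = 0. Lengths are in mm, angles in rad, forces in N, time in s.
With the tool pointing down it reaches from about 400 to 875 mm from the base axis. Payload 4.4 kg.
Tool frame: the origin (TCP) lies on the centre line of the jaws, within the pads' length; the fingertips stand 25 mm ahead of it and the grasp point (between the pads) lies 6 mm ahead of it (ctrl.finger_overhang is the distance from the TCP to the fingertips, in mm); z points along the fingers, y is the line along which they close (so a half turn about z gives the same grasp; the last joint's range is limited). The gripper opens to 85 mm and grips with 20 to 120 N. Pads are 22 mm wide; open, the fingers measure 114 mm over their backs; the gripper's body (76 mm by 85 mm) begins 54 mm behind the grasp point. The pads swing forward as they close: fully open they stand 13 mm farther back than shut.
Start: joints at [-1.391, 0.628, 0.038, 1.517, -0.027, 0.996, -0.02], TCP at [158.142, 630.483, 256.313] pointing down, gripper open.
Joint ranges: [-3.06, 3.06], [-0.37, 2.12], [-1.25, 1.32], [0.18, 2.47], [-1.1, 4.24], [0.23, 1.98], [-2.94, 2.94]. Speed limits (rad/s): [2.57, 2.57, 3.14, 3.14, 3.14, 3.14, 3.14].

INTERFACE

Orientations are given as [roll, pitch, yaw] about the fixed x, y, z axes, in that order (R = Rz(yaw) Ry(pitch) Rx(roll)).
In Python, from cell import ctrl gives the robot as it stands. The module is installed in compiled form; this text tells all that it offers.
- The arm moves only by the tool play_rows, never from a script. Its argument "targets" is a list of rows, each a list of 5 numbers: the closure, from 0 (fully open) to 1 (shut), then the shift along the tool's x, y, z in cm, then the turn about the tool's z in degrees. In form: [[gripper, dx, dy, dz, spin], ...]. A call has 1 to 10 rows; each row is the pose to reach, as a shift and turn from the pose commanded when the call began, along the tool's axes at that moment; what a row does not reach only later rows make up. A row lasts 1/10 s, in which the tool goes at most 50 mm and 8.59 degrees, less where a joint would pass 70% of its speed; a pose out of reach is approached as far as the arm can. A call with a gripper value outside its range is refused whole. The fingers move at their own pace and stop on an object; the grip force is fixed at half the most. Time passes only in rows, so rows that repeat a pose let the fingers close. It gives the time, the measured TCP pose, the force, the opening and the grip force at its end, in the units of the state.
- ctrl.read_state(): the state, without advancing time (a new reading comes with each control period).
- ctrl.get_image(name): name is "scene" or "side" or "wrist"; returns (picture, depth): 384x512x3 uint8, red, green, blue; 384x512 float32, mm along the optical axis (not along the pixel's ray), 0 where there is no reading.
- ctrl.calibration(name): a dict with "vfov" (degrees; the focal length in pixels is half the picture's height over the tangent of half this angle, whatever the lens; pixels are square), "cx", "cy" (the principal point, pixels), "extrinsics" (4x4, takes a point from camera to world coordinates); the wrist camera has in their place "mount" (4x4, takes a point from camera to tool coordinates, whose origin is the TCP and whose axes are the flange's). Camera axes: x right, y down, z forward; pixel columns grow to the right and rows downward; lengths in mm; the calibration is good to about 2 mm. A picture is of the moment at which its call begins: read the wrist's pose just before it. calibration takes no time and is no camera call.
- ctrl.finish_job(): hands the job in; it is judged then, once.
Trained networks look in the newest picture that a camera, given by its name, has taken for a name from the list of things; names that differ only in an ending like _2 or _b are one class to them, and where a whole thing is asked for, a point or a joint stands for the part that bears it (a point fixed in the world has none). Each returns a list of dicts, best first, with "confidence" (0 to 1); they miss things now and then, are a little off and sometimes report something else, mostly with a low value. They report only what shows in the picture. A call takes as long as a camera call.
- ctrl.search_frame(camera, name): "bbox" ([left, top, right, bottom] in pixels, round what is visible of it).
- ctrl.trace(camera, name): "pixels" (384x512 bool, what is visible of it) and "bbox" ([left, top, right, bottom] in pixels, round what is visible of it).
The state is a dict: "clock": time; "qpos": joint angles; "qd": joint speeds; "tau": joint torques, N m; "eef_pos": TCP position; "tool_rot": TCP orientation; "force": force on the tool from outside, world axes, zero at the start; "torque": the same for the moment, N m; "width": finger opening in mm; "gripper_force": force on a finger pad.
Only numpy, scipy, OpenCV 4.12 (cv2) and the standard library are available. Lean on these libraries where they do the work, as an engineer would, in place of code of your own. Each camera call takes 0.05 s, during which the arm holds its last target. There are 200 camera calls.

TASK

Get the dough sheeter running, working it with the closed fingers only: push the raised clear guard on its right-hand side down until it is fully shut, then press the far half of the black mains rocker fully down to switch it on, and then press the green start button right in and let it come back out. Do not press the red stop button, do not raise the guard further, and leave the dredger, cutter, scraper, jug, tub and bowl standing where they are, with nothing picked up.

Things in the scene. Friction and masses are not known exactly. Their poses are not given: they have to be found in the camera images.
- sheeter: Electric table-top dough sheeter, bolted down, turned by up to 0.25 rad. Origin: centre of its underside, on the bench; +x away from the robot, +y to the robot's left, z up. White front column x -222 to -90 mm, y -100 to 100; white rear cheek x 170 to 230, y -100 to 100, 217 tall. Blue boards run out to y -405 and +405, x -85 to 165, upper face at z 105. The left guard is shut and fixed.
- bridge_top (a point): Middle of the top of the steel bridge over the white rollers, 270 mm long in the sheeter's x and 100 mm in its y, 215 mm above the bench.
- panel (a point): Centre of the control panel on top of the front column: x -145, y 0, z 195 mm from the sheeter's origin. The panel is 112 mm deep and 200 mm wide, faces up and leans 0.2 rad towards the robot (its far edge is higher). Along its middle, from left to right: black rocker at y +62 mm, green start button at y 0, red stop button at y -62 mm.
- guard (a joint): Angle of the right-hand guard in rad: 0 fully shut on a hard stop, larger as it is raised (starts 0.65 to 1.0, stop at 1.2). Clear panel 118 mm long in a steel frame with a yellow lip along its free edge, 250 mm wide. Shut, the panel slopes down from the hinge to the lip at 0.58 rad below the level. A stiff hinge holds it at any angle; about 1 to 5 N straight down on the lip moves it.
- guard_hinge (a point): Middle of the guard's hinge line, which runs along the sheeter's x axis: x 40, y -52, z 200 mm from the sheeter's origin.
- guard_lip (a point): On the upper face of the guard's yellow lip, 40 mm nearer the robot than its middle; moves with the guard. The lip is 30 mm wide, 8 mm thick and 250 mm long, along the sheeter's x; this point is 144 mm from the hinge line. Guard shut, it lies at x 0, y -177, z 129 mm from the sheeter's origin, the lip level, 16 mm clear above the blue board; raised, it tips towards the hinge. Pushing straight down here shuts it.
- rocker (a joint): Angle of the black mains rocker in rad: 0 off, 0.4 fully on (hard stop). It stays where it is left; about 3 to 4 N on the end of the far half moves it.
- rocker_on_end (a point): On the upper face of the rocker's far (on) half, which bears a white bar; 12 mm from the pivot; moves with it. Each half is 16 mm long, 20 mm wide; the pivot runs along the sheeter's y. Off, the far half stands up 0.4 rad from the panel's plane (its end 15 mm above the panel, this point travels 4 to 5 mm); on, it lies parallel to the panel, 8.5 mm above it. Bezel 42 by 28 mm, 3 mm high.
- start (a joint): Travel of the green start button in m: 0 out, 0.006 fully in, along the panel's normal. A spring returns it; it starts to move at 1.5 N and is fully in at 5 N.
- start_top (a point): Centre of the top of the green start button (25 mm across, 15 mm above the panel when out, 9 mm when in; bezel 33 mm across and 4 mm high). Moves with it. Its axis is the panel's normal, 0.2 rad from vertical, leaning towards the robot; it can be pressed straight down.
- stop (a joint): Travel of the red mushroom stop button in m: 0 out, 0.006 fully in. Not to be pressed.
- stop_top (a point): Centre of the top of the red stop button (mushroom 38 mm across, 26 mm above the panel, on a flat yellow disc).
- dredger: Aluminium flour dredger, 64 mm across, 92 mm tall, standing on the bridge of the sheeter; origin at its underside.
- cutter: Steel ring cutter, 72 mm across, 40 mm tall, standing on the right-hand blue board beyond the guard; origin at its underside.
- scraper: Bench scraper, 150 by 100 mm, 24 mm thick, lying on the bench to the left, on the robot's side of the boards; origin at its underside.
- jug: Clear plastic jug, 90 mm across, with a handle, 120 mm tall, standing on the bench on the robot's side of the boards; origin at its underside.
- tub: Cream-coloured tub with a white lid, 90 mm across, 85 mm tall, on the bench on the robot's side of the boards; origin at its underside.
- bowl: Small steel bowl, 130 mm across, 60 mm tall, on the bench on the robot's side of the boards; origin at its underside.

How it is judged:
By the outcome, as a careful person would: the job done as asked, in the order asked, and still so for the second after the job is handed in, with the robot touching nothing.
It also fails if it takes over 51 s, if anything falls off the work surface, if the arm or the gripper's body presses on something with over 40 N, if the wrist force passes 120 N, or if a joint passes its speed limit or range.

## Working session

There is one attempt and no reset: what is moved stays moved. The work goes in short steps, Python scripts to look and compute and a tool call to move; the robot and the scene stay as the last step left them, time stands still between calls to the robot, and variables do not carry over. Pictures are saved under pics/ and viewed, at most 10 in all, crops included, and the job is handed in when it is done.

Besides the shell and the picture viewer there is one more tool, called after "Request:" as a command line: name --pt "numbers of a row" for each row, then --argument value for the rest. play_rows: Moves the arm, as the interface text tells. Its arguments: {"type":"object","properties":{"targets":{"type":"array"}},"required":["targets"]}

```bash
mkdir -p pics; cat > h.py <<'E'
import numpy as np, cv2
from cell import ctrl
from scipy.spatial.transform import Rotation as R
def cam(n):
    c=ctrl.calibration(n); st=ctrl.read_state()
    if 'mount' in c:
        T=np.eye(4); T[:3,:3]=R.from_euler('xyz',st['tool_rot']).as_matrix(); T[:3,3]=st['eef_pos']; E=T@np.array(c['mount'])
    else: E=np.array(c['extrinsics'])
    return c,E
def look(n,save=None):
    c,E=cam(n); im,d=ctrl.get_image(n); f=192/np.tan(np.radians(c['vfov'])/2)
    v,u=np.mgrid[:384,:512]; P=np.stack([(u-c['cx'])/f*d,(v-c['cy'])/f*d,d],-1)@E[:3,:3].T+E[:3,3]
    P[d==0]=np.nan
    if save: cv2.imwrite(save,im[:,:,::-1])
    return im,d,P
def seg(n,name,P):
    r=ctrl.trace(n,name)
    for q in r[:2]:
        m=cv2.erode(q['pixels'].astype(np.uint8),np.ones((3,3)))>0
        if m.sum()<3: m=q['pixels']
        p=P[m]; p=p[~np.isnan(p[:,0])]
        print(n,name,round(q['confidence'],2),np.round(q['bbox']).astype(int),len(p),np.median(p,0).round(1) if len(p) else None,p.min(0).round() if len(p) else '',p.max(0).round() if len(p) else '')
E
python3 - <<'E'
from h import *
print(ctrl.read_state(), ctrl.finger_overhang)
for n in ('scene','side'):
    im,d,P=look(n,f'pics/{n}1.png')
    np.save(n,P)
    for k in ('sheeter','start_top','rocker_on_end','stop_top','guard_lip','dredger','cutter','jug','tub','bowl','scraper'): seg(n,k,P)
a=cv2.imread('pics/scene1.png');b=cv2.imread('pics/side1.png')
E
```

```text
{'clock': 0.0, 'qpos': array([-1.39082604,  0.62936836,  0.03843206,  1.51831329, -0.02701148,
        0.99628607, -0.02000406]), 'qd': array([-0.00039523, -0.00212137, -0.00058145,  0.00076349,  0.00150916,
        0.00056003,  0.00136258]), 'tau': array([-1.59402844e-04, -5.63401330e+01,  1.22625522e+00, -1.93434638e+01,
        1.09899830e-02,  1.08120116e-02, -3.22225937e-06]), 'eef_pos': array([157.97577184, 629.94702161, 255.3919343 ]), 'tool_rot': array([-3.13973518e+00,  9.03798354e-06,  2.89582131e+00]), 'force': array([-0.36377353,  0.24980354, -0.58286876]), 'torque': array([-0.00093679, -0.05601787, -0.02055432]), 'gripper_force': 0.0, 'width': 85.13469741811238} 25.0
scene sheeter 0.85 [ 87 157 345 324] 22037 [738.   87.1 156.3] [ 382. -379.   -5.] [906. 450. 244.]
scene sheeter 0.23 [237 171 239 177] 7 [520.3  72.7 210.1] [517.  69. 206.] [524.  75. 212.]
scene start_top 0.62 [ 85 161 347 324] 21830 [738.   87.5 157.8] [ 382. -379.   -5.] [906. 450. 244.]
scene rocker_on_end 0.42 [252 176 261 184] 26 [531.6 133.2 205.3] [518. 125. 201.] [547. 142. 213.]
scene rocker_on_
[... 1709 characters left out ...]
18.] [801.  41. 309.]
side cutter 0.85 [313 261 345 292] 604 [ 634.8 -265.7  128.9] [ 601. -300.  104.] [ 671. -227.  148.]
side cutter 0.47 [225 159 391 334] 17795 [648.2 -82.3 106.9] [ 449. -388.    6.] [895. 441. 244.]
side jug 0.69 [210 170 239 213] 575 [473.6 276.2  87.5] [446. 259.   7.] [525. 356. 124.]
side tub 0.71 [212 253 244 297] 1032 [ 409.3 -135.3   66.1] [ 371. -153.    9.] [448. -73.  90.]
side tub 0.45 [271 196 376 218] 1704 [ 667.3 -100.   217.7] [ 538. -192.  204.] [804. -12. 244.]
side bowl 0.78 [198 296 248 343] 1785 [ 381.5 -233.8   30. ] [ 320. -323.    1.] [ 439. -197.   63.]
side scraper 0.46 [331 152 353 188] 656 [765.3  -9.  273.4] [744. -22. 218.] [798.  35. 309.]
```

View pics/scene1.png

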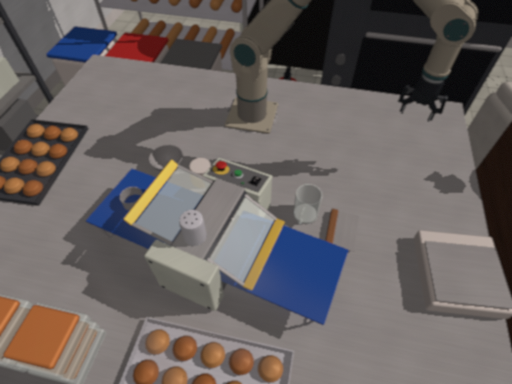

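View pics/side1.png

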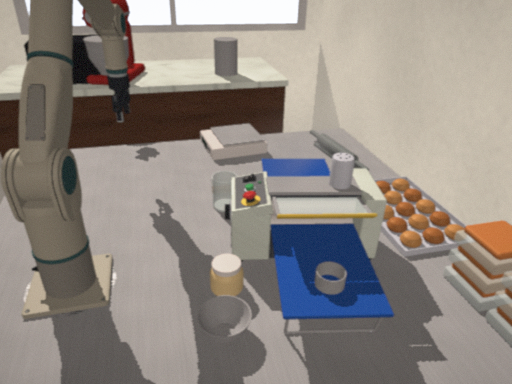

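The scene view shows the right guard raised, with its yellow lip at about (150,190), the green button at (238,173) and the rocker at (257,180). Next I fit the sheeter pose and the guard angle.

```bash
python3 - <<'E'
from h import *
from scipy.optimize import least_squares
obs=[];ca=.2
for n in ('scene','side'):
    P=np.load(n+'.npy'); im=cv2.imread(f'pics/{n}1.png'); hsv=cv2.cvtColor(im,cv2.COLOR_BGR2HSV)
    ok=(P[...,0]>350)&(P[...,0]<950)&(abs(P[...,1])<600)
    y=(cv2.inRange(hsv,(18,120,100),(34,255,255))>0)&ok
    g=(cv2.inRange(hsv,(45,100,50),(85,255,255))>0)&ok&(P[...,2]>190)
    b=(cv2.inRange(hsv,(100,120,40),(125,255,255))>0)&ok&(abs(P[...,2]-105)<8)
    print(n,'green',g.sum(),np.median(P[g],0))
    for nm,m in (('R',y&(P[...,1]<-20)&(P[...,0]>540)),('L',y&(P[...,1]>100))):
        p=P[m]
        if len(p)<10: continue
        c=np.median(p,0);u=np.linalg.svd(p[:,:2]-p[:,:2].mean(0),full_matrices=0)[2][0]
        print(n,nm,len(p),c.round(1),'yaw',round(np.arctan(u[1]/u[0]),4),p.min(0).round(),p.max(0).round())
    r=cv2.minAreaRect(P[b][:,:2].astype(np.float32)); print(n,'blue',b.sum(),r)
yaw=-.218; Rz=np.array([[np.cos(yaw),-np.sin(yaw)],[np.sin(yaw),np.cos(yaw)]])
o=np.array([665,40])
for nm,q in dict(lipshut=(0,-177),hinge=(40,-52),start=(-148,0),stop=(-150,-62),rock=(-135,62)).items(): print(nm,o+Rz@q)
for n in ('scene','side'):
    P=np.load(n+'.npy'); im=cv2.imread(f'pics/{n}1.png'); hsv=cv2.cvtColor(im,cv2.COLOR_BGR2HSV)
    y=(cv2.inRange(hsv,(18,120,100),(34,255,255))>0)&(P[...,2]>150)&(P[...,0]>540)&(P[...,1]<-20)
    q=(P[y][:,:2]-o)@Rz; z=P[y][:,2]
    print(n,'lip sheeter frame pct',np.percentile(q,[3,50,97],axis=0).round(),np.percentile(z,[3,50,97]).round())
E
```

```text
scene green 29 [519.5189861   73.26776614 208.32327864]
scene R 750 [ 673.5 -156.7  232.5] yaw -0.203 [ 540. -224.  102.] [ 782. -122.  244.]
scene L 670 [742.8 206.7 129.2] yaw -0.2016 [531. 174.  -0.] [857. 245. 135.]
scene blue 7446 ((699.963134765625, 33.877166748046875), (806.90087890625, 250.28504943847656), 78.17015075683594)
side green 33 [516.17112886  67.29129252 209.69563798]
side R 380 [ 657.9 -164.4  239.1] yaw -0.1925 [ 540. -192.  177.] [833. -96. 244.]
side blue 9154 ((700.2590942382812, 31.576446533203125), (808.56201171875, 248.5466766357422), 78.09886932373047)
lipshut [ 626.71890143 -132.8107563 ]
hinge [692.80685382 -19.42035746]
start [520.50287044  72.00905417]
stop [505.14100816  11.90902765]
rock [546.60438424 129.73002936]
scene lip sheeter frame pct [[ -75. -202.]
 [  51. -190.]
 [ 156. -180.]] [222. 233. 242.]
side lip sheeter frame pct [[ -77. -206.]
 [  38. -202.]
 [ 152. -193.]] [228. 239. 243.]
```

Request:
play_rows --pt "1 -3.2 -3.15 -1.5 0" --pt "1 -6.4 -6.3 -3 0" --pt "1 -9.6 -9.4 -4.5 0" --pt "1 -12.8 -12.6 -5.5 0" --pt "1 -16 -15.7 -5.5 0" --pt "1 -19.2 -18.9 -5.5 0" --pt "1 -22.4 -22 -5.5 0" --pt "1 -25.6 -25.2 -5.5 0" --pt "1 -28.8 -28.3 -5.5 0" --pt "1 -32 -31.5 -5.5 -2"

```text
clock: 2.2
eef_pos: [392.6, 245.6, 311.6]
tool_rot: [3.141, 0.001, 2.932]
force: [0.9, 0.5, 0.4]
width: -0.0
gripper_force: 0.0
```

```bash
python3 - <<'E'
from h import *
s=ctrl.read_state();print(s['eef_pos'],s['tool_rot'],s['qpos'].round(2))
im,d,P=look('wrist','pics/w1.png')
for k in ('start_top','rocker_on_end','stop_top'): seg('wrist',k,P)
E
```

```text
[392.62906496 245.60247422 311.64790969] [3.14079076e+00 6.06172690e-04 2.93168007e+00] [-0.71  0.29  0.12  1.94 -0.04  0.91  0.79]
wrist rocker_on_end 0.42 [  3 181  54 262] 2948 [408.2 -70.1  53.7] [ 366. -105.    6.] [451. -61.  89.]
wrist stop_top 0.84 [  1 342  39 374] 554 [488.9  11.6 218.1] [ 481. -150.  106.] [598.  26. 223.]
```

View pics/w1.png

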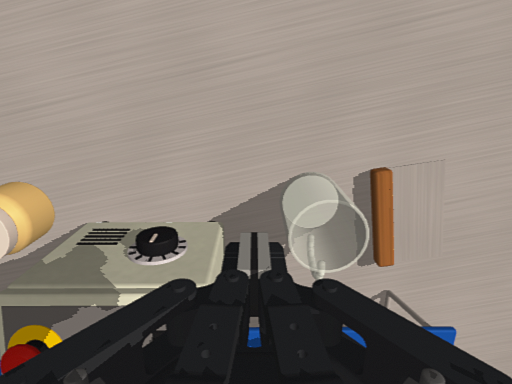

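The wrist view shows the front of the column, the jug and the tub. The camera looks back towards the robot, and the red stop button is at (20,360). I'll go on to above the lip.

Request:
play_rows --pt "1 -3.1 -3.25 0 0" --pt "1 -6.2 -6.5 0 0" --pt "1 -9.3 -9.75 0 0" --pt "1 -12.4 -13 0 0" --pt "1 -15.5 -16.25 0 0" --pt "1 -18.6 -19.5 0 0" --pt "1 -21.7 -22.75 0 0" --pt "1 -24.8 -26 0 0" --pt "1 -27.9 -29.25 0 0" --pt "1 -30.7 -32.5 0 0"

```text
clock: 3.4
eef_pos: [625.7, -134.0, 311.0]
tool_rot: [3.14, 0.0, 2.934]
force: [0.9, 0.6, 0.9]
width: -0.2
gripper_force: 0.0
```

```bash
python3 - <<'E'
from h import *
s=ctrl.read_state();print(s['eef_pos'],s['tool_rot'],s['qpos'].round(2),s['force'])
im,d,P=look('wrist','pics/w2.png')
for k in ('start_top','rocker_on_end','stop_top','guard_lip'): seg('wrist',k,P)
look('side','pics/s2.png')
a=np.hstack([cv2.imread('pics/w2.png')[:,:400],cv2.imread('pics/s2.png')[100:,180:440].repeat(1,0)[:384] if 0 else cv2.resize(cv2.imread('pics/s2.png')[100:356,190:450],(390,384))])
cv2.imwrite('pics/c2.png',a)
E
```

```text
[ 625.67965964 -133.9908064   311.0273757 ] [3.14020020e+00 1.03047876e-04 2.93387539e+00] [ 0.04  0.57  0.21  1.48 -0.13  1.1   1.64] [0.86332088 0.56351751 0.92165577]
wrist guard_lip 0.76 [208  70 436 347] 37931 [608.2 -83.6 217.4] [ 535. -171.  204.] [781.   2. 246.]
```

View pics/c2.png

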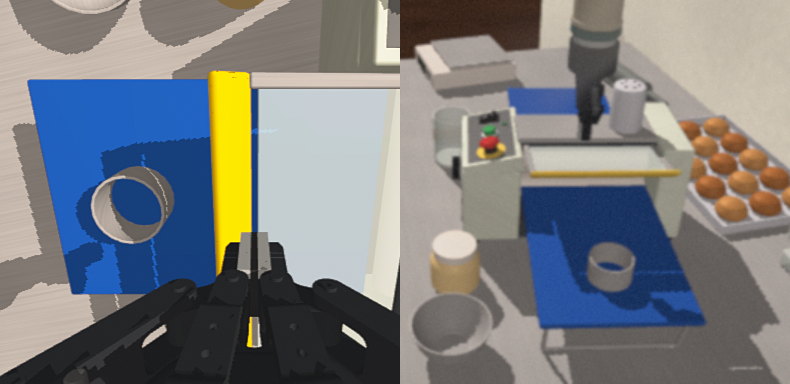

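In the wrist view the yellow lip fills columns 210-250, so it lies about 19 mm outward of the fingers at column 256. I'll shift outward and push down.

Request:
play_rows --pt "1 0 -1.4 2 0" --pt "1 0 -1.4 4 0" --pt "1 0 -1.4 5.5 0" --pt "1 0 -1.4 7 0" --pt "1 0 -1.3 8.5 0" --pt "1 0 -1.2 10 0" --pt "1 0 -1 11.5 0" --pt "1 0 -0.7 13 0" --pt "1 0 -0.4 14.2 0" --pt "1 0 -0.2 15.2 0"

```text
clock: 4.7
eef_pos: [623.9, -134.3, 159.0]
tool_rot: [3.14, 0.0, 2.934]
force: [0.4, 0.6, 1.5]
width: 0.2
gripper_force: 0.9
```

Request:
play_rows --pt "1 0 0 0.3 0" --pt "1 0 0 0.6 0"

```text
clock: 4.9
eef_pos: [623.6, -136.3, 154.2]
tool_rot: [3.141, -0.0, 2.931]
force: [-6.2, 3.2, 22.3]
width: 0.0
gripper_force: 11.3
```

Request:
play_rows --pt "1 0 0 -2 0" --pt "1 0 0 -6 0" --pt "1 0 0 -10.5 0" --pt "1 0 0 -15 0" --pt "1 1.2 4 -15.5 0" --pt "1 2.4 8 -15.5 0" --pt "1 3.6 12 -15.5 0" --pt "1 4.8 16 -15.5 0" --pt "1 6 20 -15.5 0" --pt "1 6 20 -15.5 0"

```text
clock: 5.9
eef_pos: [606.0, 79.5, 308.5]
tool_rot: [3.137, -0.001, 2.941]
force: [0.7, 0.9, 0.4]
width: -0.3
gripper_force: 0.0
```

```bash
python3 - <<'E'
from h import *
s=ctrl.read_state();print(s['eef_pos'],s['tool_rot'],s['qpos'].round(2),s['force'])
im,d,P=look('wrist','pics/w3.png'); np.save('w3',P)
for k in ('start_top','rocker_on_end','stop_top'): seg('wrist',k,P)
hsv=cv2.cvtColor(im,cv2.COLOR_RGB2HSV)
for n,l,h in (('g',(45,100,50),(85,255,255)),('r',(0,150,70),(8,255,255)),('blk',(0,0,0),(180,255,45))):
    m=(cv2.inRange(hsv,l,h)>0)&(P[...,2]<235)&(P[...,2]>190)&(P[...,0]<580)
    if n=='blk': m&=P[...,1]>100
    v,u=np.where(m); print(n,m.sum(),P[m].mean(0).round(1),np.percentile(P[m],[2,98],axis=0).round(1),u.min(),u.max(),v.min(),v.max())
_,_,Q=look('side','pics/s3.png')
hs=cv2.cvtColor(cv2.imread('pics/s3.png'),cv2.COLOR_BGR2HSV)
m=(cv2.inRange(hs,(18,120,100),(34,255,255))>0)&(Q[...,0]>540)&(Q[...,1]<-20)&(Q[...,2]>60)&(Q[...,0]<850)
print('lip z',m.sum(),np.percentile(Q[m],[3,50,97],axis=0).round())
a=np.hstack([cv2.imread('pics/w3.png')[:,50:460],cv2.resize(cv2.imread('pics/s3.png')[100:356,190:450],(390,384))])
cv2.imwrite('pics/c3.png',a)
E
```

```text
[606.02998761  79.50508281 308.46120567] [ 3.13651117e+00 -1.14967669e-03  2.94084774e+00] [-0.3   0.53  0.2   1.57 -0.12  1.06  1.31] [0.74502288 0.94927134 0.40150956]
wrist start_top 0.72 [200  54 235  96] 1057 [515.5  71.2 211.7] [504.  59. 205.] [527.  82. 216.]
wrist rocker_on_end 0.67 [296  50 325 100] 1307 [528.4 130.8 205.8] [513. 119. 201.] [545. 143. 216.]
wrist stop_top 0.9 [ 88  42 147 101] 2561 [501.2  12.3 221.4] [484.  -6. 215.] [518.  29. 225.]
g 1298 [519.5  73.9 211. ] [[504.4  60.6 206. ]
 [554.2  97.1 214.2]] 198 268 55 128
r 2802 [501.   12.1 220.8] [[484.6  -5.  215.3]
 [516.9  27.7 224.3]] 87 147 40 100
blk 2168 [529.9 129.8 204.4] [[510.  116.  195.8]
 [549.2 145.4 214. ]] 287 327 48 109
lip z 734 [[ 549. -172.  125.]
 [ 663. -141.  130.]
 [ 776. -110.  132.]]
```

View pics/c3.png

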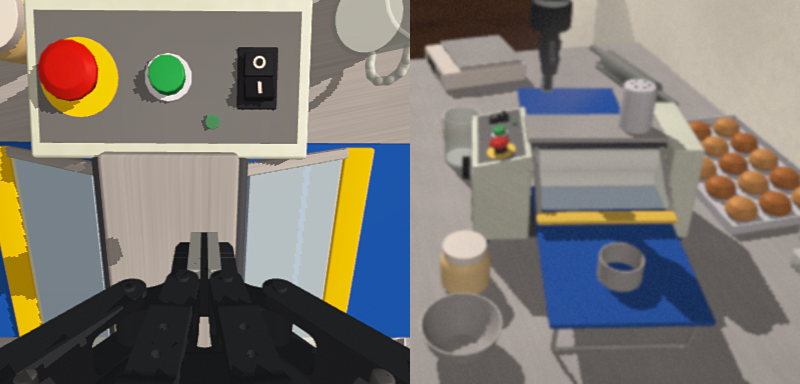

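The guard is shut: the lip is level at z about 130. The wrist view shows the rocker at (257,77) in the crop, with its far half, marked with the bar, nearer the fingers. I'll move above that half.

Request:
play_rows --pt "1 2.4 1.2 0 0" --pt "1 4.8 2.4 0 0" --pt "1 7.3 3.7 2 0" --pt "1 7.3 3.7 4.5 0" --pt "1 7.3 3.7 5.8 0" --pt "1 7.3 3.7 5.8 0" --pt "1 7.3 3.7 5.8 0" --pt "1 7.3 3.7 5.8 0"

```text
clock: 6.95
eef_pos: [544.2, 121.8, 251.3]
tool_rot: [3.141, 0.002, 2.929]
force: [-0.2, 0.3, 1.1]
width: 0.4
gripper_force: 0.0
```

```bash
python3 - <<'E'
from h import *
im,d,P=look('wrist','pics/w4.png')
s=ctrl.read_state();print(s['eef_pos'],s['tool_rot'],s['force'])
R_=R.from_euler('xyz',s['tool_rot']).as_matrix()
for n,t in (('rock',(543,128)),('start',(516.5,71.3))): print(n,(np.array([*t,s['eef_pos'][2]])-s['eef_pos'])@R_)
E
```

```text
[544.05183844 122.08430303 251.26953276] [3.14083649e+00 1.79044015e-03 2.92945373e+00] [-0.3152751   0.10973813  0.24616235]
rock [2.27381351e+00 5.56161909e+00 1.34353230e-04]
start [ 16.2414737  -55.44690005  -0.07100627]
```

View pics/w4.png

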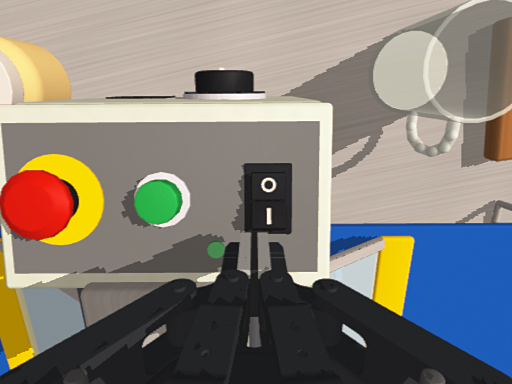

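The rocker is at column 268 and the fingers are at 254, which agrees with the 5.5 mm offset I computed. I'll correct for it and press.

Request:
play_rows --pt "1 0.2 0.55 0.3 0" --pt "1 0.2 0.55 0.6 0" --pt "1 0.2 0.55 1 0" --pt "1 0.2 0.55 1.3 0" --pt "1 0.2 0.55 1.6 0" --pt "1 0.2 0.55 1.9 0" --pt "1 0.2 0.55 2.1 0" --pt "1 0.2 0.55 2.1 0"

```text
clock: 7.8
eef_pos: [544.2, 128.1, 231.0]
tool_rot: [3.14, 0.004, 2.93]
force: [1.0, -1.3, 11.0]
width: 0.2
gripper_force: 5.5
```

Request:
play_rows --pt "1 0 0 0.2 0" --pt "1 0 0 0.3 0"

```text
clock: 8.0
eef_pos: [544.3, 128.1, 230.3]
tool_rot: [3.139, 0.005, 2.93]
force: [-5.3, -2.3, 33.8]
width: -0.3
gripper_force: 17.2
```

Request:
play_rows --pt "1 0 0 -1.5 0" --pt "1 0 0 -2.4 0" --pt "1 0.7 -3 -2.6 0" --pt "1 1.4 -6 -2.6 0" --pt "1 1.4 -6 -2.4 0" --pt "1 1.4 -6 -2.4 0"

```text
clock: 8.6
eef_pos: [515.4, 72.4, 249.8]
tool_rot: [-3.141, -0.002, 2.929]
force: [0.5, 0.1, -0.5]
width: -0.0
gripper_force: 0.0
```

```bash
python3 - <<'E'
from h import *
im,d,P=look('wrist','pics/w5.png')
s=ctrl.read_state();print(s['eef_pos'],s['tool_rot'],s['force'])
R_=R.from_euler('xyz',s['tool_rot']).as_matrix()
print((np.array([516.5,71.3,s['eef_pos'][2]])-s['eef_pos'])@R_)
seg('wrist','rocker_on_end',P);seg('wrist','start_top',P)
_,_,P=look('scene','pics/x5.png')
cv2.imwrite('pics/c5.png',np.hstack([cv2.imread('pics/w5.png')[:,100:500],cv2.resize(cv2.imread('pics/x5.png')[140:220,190:290],None,fx=4,fy=4.8)]))
E
```

```text
[515.89514045  73.38045713 249.8833459 ] [ 3.14119965e+00 -1.11252365e-03  2.93096182e+00] [-0.05471534  0.08151399  0.09135502]
[-1.02646644e+00 -1.90801468e+00 -1.89182229e-03]
wrist rocker_on_end 0.7 [342 197 386 256] 1817 [526.5 130.6 207. ] [510. 119. 202.] [544. 143. 210.]
wrist start_top 0.83 [233 206 278 242] 774 [508.6  72.7 210.5] [502.  59. 201.] [520.  82. 214.]
wrist start_top 0.42 [ 36 258 168 347] 3572 [ 573.7 -113.8  131.6] [ 538. -145.  126.] [623.  -5. 199.]
```

View pics/c5.png

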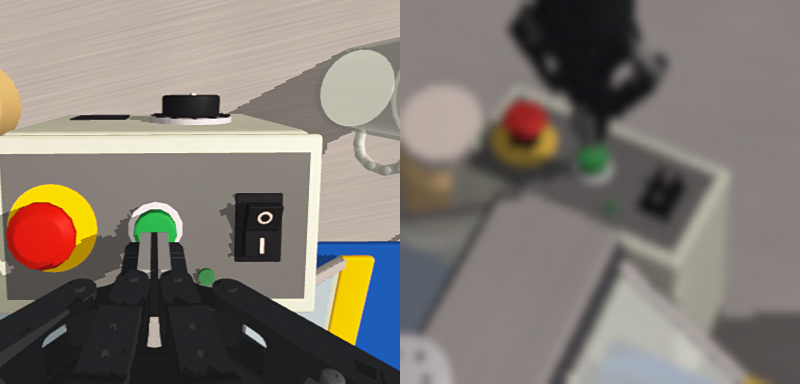

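The rocker is now on: its far half lies flat, and its highest point has dropped from 216 to 210. The green button lies under the fingertips, so I'll press it.

Request:
play_rows --pt "1 0 -0.2 0.5 0" --pt "1 0 -0.2 1 0" --pt "1 0 -0.2 1.3 0" --pt "1 0 -0.2 1.6 0" --pt "1 0 -0.2 1.9 0" --pt "1 0 -0.2 2.1 0" --pt "1 0 -0.2 2.2 0" --pt "1 0 -0.2 2.2 0"

```text
clock: 9.6
eef_pos: [516.6, 70.6, 230.1]
tool_rot: [3.14, 0.002, 2.93]
force: [-2.8, -0.5, 15.0]
width: -0.2
gripper_force: 7.6
```

Request:
play_rows --pt "1 0 0 0.1 0" --pt "1 0 0 0.1 0" --pt "1 0 0 -1 0" --pt "1 0 0 -3 0" --pt "1 0 0 -6 0" --pt "1 0 0 -10 0" --pt "1 -3 0 -10 0" --pt "1 -6 0 -10 0" --pt "1 -9 0 -10 0" --pt "1 -9 0 -10 0"

```text
clock: 10.6
eef_pos: [606.4, 50.5, 327.4]
tool_rot: [-3.141, 0.002, 2.929]
force: [-0.8, -0.6, -0.7]
width: -0.3
gripper_force: 0.0
```

```bash
python3 - <<'E'
from h import *
im,d,P=look('wrist','pics/w6.png')
s=ctrl.read_state();print(s['eef_pos'],s['force'])
for k in ('start_top','rocker_on_end','stop_top'): seg('wrist',k,P)
_,_,Q=look('side','pics/s6.png')
for k in ('dredger','cutter','jug','tub','bowl'): seg('side',k,Q)
cv2.imwrite('pics/c6.png',np.hstack([cv2.imread('pics/w6.png')[:,50:460],cv2.resize(cv2.imread('pics/s6.png')[100:356,190:450],(390,384))]))
E
```

```text
[604.37394412  51.22762003 327.28087352] [-0.67890037 -0.10360075 -0.63835582]
wrist start_top 0.71 [239  50 277  86] 923 [515.5  70.2 211.8] [504.  59. 207.] [527.  82. 215.]
wrist start_top 0.19 [ 71 137 198 344] 15462 [622.3 -82.5 155.6] [ 538. -171.  128.] [784.  -0. 205.]
wrist rocker_on_end 0.88 [331  41 359  90] 1196 [527.7 130.4 207. ] [512. 119. 199.] [545. 143. 210.]
wrist rocker_on_end 0.43 [ 69 138 194 346] 15561 [622.4 -82.6 155.7] [ 538. -171.  126.] [784.  -0. 203.]
wrist stop_top 0.71 [143  36 193  93] 2254 [501.3  11.7 221.4] [483.  -7. 214.] [519.  29. 225.]
wrist stop_top 0.59 [ 72 140 192 344] 15101 [622.2 -82.4 155.7] [ 539. -169.  128.] [783.  -1. 203.]
side dredger 0.63 [331 150 355 187] 683 [766.5  -8.5 273.3] [744. -20. 217.] [809.  39. 310.]
side cutter 0.71 [316 261 348 294] 589 [ 637.  -266.2  128.5] [ 601. -301.  107.] [ 673. -228.  148.]
side jug 0.59 [215 170 238 213] 586 [473.6 276.7  86.5] [446. 259.   6.] [528. 357. 123.]
side tub 0.89 [212 252 242 295] 1080 [ 410.5 -134.    66.6] [ 371. -152.    7.] [454. -70.  90.]
side bowl 0.86 [195 292 250 343] 1861 [ 381.5 -235.    31.3] [ 317. -324.    2.] [ 439. -195.   64.]
```

View pics/c6.png

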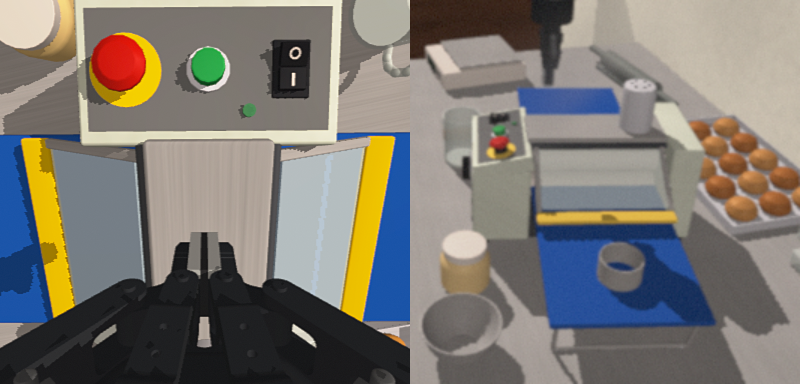

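The guard is shut, the rocker is on, the start button is back out, nothing else has moved, and the arm is clear.

```bash
python3 -c "
from cell import ctrl
print(ctrl.finish_job())"
```

```text
the job is handed in; nothing more can be done
None
```

I shut the guard onto its stop, pressed the rocker fully on and pressed the start button in and let it return, in that order, then handed the job in at about 11 s; the stop button and loose items looked untouched in the last pictures, but none of them showed whether the sheeter is running.

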